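# Snap the spice jars into their colour-matched clips and shut the shaker cap

## Robot

A 6-joint arm with a two-finger parallel gripper is mounted at the origin on the work surface. World frame = base frame: x ahead of the robot, y to its left, z up, the work surface at z = 0. Lengths are in m, angles in rad, forces in N, time in s.
With the tool pointing down it reaches from about 0.4 to 0.825 m from the base axis. Payload 7 kg.
Tool frame: the origin (TCP) lies midway between the tips of the shut fingers; the grasp point (between the pads) lies 19 mm behind it (grasp_offset is the distance from the TCP to the grasp point, in m); z points along the fingers, x is the direction in which the jaws open and shut, and the axes are right-handed (so a half turn about z gives the same grasp; the last joint's range is limited). The gripper opens to 88 mm and grips with 3 to 60 N. Pads are 19 mm wide; open, the fingers measure 130 mm over their backs; the gripper's body (78 mm by 193 mm) begins 47 mm behind the grasp point.
Start: joints at [1.488, 0.359, 0.012, 0, -1.224, -0.288], TCP at [0.245, 0.629, 0.227] pointing down, gripper open.
Joint ranges: [-3.07, 3.07], [-1.43, 2.12], [-1.02, 1.25], [-3.03, 1.67], [-3.05, -0], [-3.03, 3.03]. Speed limits (rad/s): [2.39, 2.39, 3.01, 3.14, 3.14, 3.14].

## Interface

Orientations are given as a rotation vector (axis times angle).
In Python, from rig import state, grab_frame, camera_model, finish_job, grasp_offset gives the robot as it stands. The module is installed in compiled form; this text tells all that it offers.
- The arm moves only by the tool servo_tool, never from a script. Its argument "series" is a list of rows, each an object with "gripper": the opening in per cent of the stroke, from 0 (shut) to 100 (fully open); "slide": the shift along the world's x, y, z in cm, a list of three; "yaw": the turn about the world's z in rad. A call has exactly 10 rows; each row is the pose to reach, as a shift and turn from the pose measured when the call began; what a row does not reach only later rows make up. A row lasts 1/8 s, in which the tool goes at most 62.5 mm and 10.7 degrees, less where a joint would pass 70% of its speed; a pose out of reach is approached as far as the arm can. A call with a gripper value outside its range is refused whole. The fingers move at their own pace and stop on an object; the grip force is fixed at half the most. Time passes only in rows, so rows that repeat a pose let the fingers close, or fill a call up. It gives the time, the measured TCP pose, the force and the opening at its end, in the units of the state.
- state(): the state, without advancing time (a new reading comes with each control period).
- grab_frame(name): name is "scene" or "side" or "wrist"; returns the picture (420x560x3 uint8, red, green, blue); there is no depth.
- camera_model(name): a dict with "mtx" (3x3 intrinsics, pixels), "view" (4x4, takes a point from world to camera coordinates). Camera axes: x right, y up, looking along -z (the intrinsics and any distortion apply to the point x, -y, -z); pixel columns grow to the right and rows downward; lengths in m; the calibration is good to about 2 mm. A picture is of the moment at which its call begins: read the wrist's pose just before it. camera_model takes no time and is no camera call; for the wrist camera it gives the pose at the moment of the call.
- finish_job(): hands the job in, once; it reports no verdict.
The state is a dict: "t": time; "qpos": joint angles; "joint_velocities": joint speeds; "joint_efforts": joint torques, N m; "eef_pos": TCP position; "orientation": TCP orientation; "wrist_force": force on the tool from outside, world axes, zero at the start; "moment": the same for the moment, N m; "finger_gap": opening from 0.0 (shut) to 1.0 (fully open).
Only numpy, scipy, OpenCV 4.12 (cv2) and the standard library are available. Lean on these libraries where they do the work, as an engineer would, in place of code of your own. Each camera call takes 0.05 s, during which the arm holds its last target. There are 200 camera calls.

## Task

Take the red-, yellow- and green-capped spice jars off the lazy susan and snap each one upright and fully home into the rack clip of its own colour, so that the clip holds its glass body clear of the surface. The red jar is a shaker: its cap must end up shut, turned so that its dark pour opening lies where the black arrow on top points. Leave the blue- and white-capped jars standing on the turntable and do not knock over or push aside the other things.

Things in the scene. Friction and masses are not known exactly. Their poses are not given: they have to be found in the camera images.
- jar_red_mid (a point): jar 100 mm tall, about 90 g: amber glass body 38 mm across (lowest 76 mm), round red cap 42 mm across above it (76 to 100 mm up); to be stored; its cap turns (joint red_cap). Point: on its axis, half-way up (50 mm above its bottom); z up
- clip_red_seat (a point): red spring clip. Point: axis of a fully seated jar, at the jaws' mid-height, 75 mm over the work surface. x: straight in (push direction, level), y: along the row, z up. Jaws span 14 mm above and below; lips 12 mm before the point, mouth 30 mm wide at rest; flared tips 27 mm before, 35 mm aside; the backplate stops a jar at the point. A push of 5 to 12 N snaps the glass in; friction then holds it
- jar_yellow_mid (a point): jar 100 mm tall, about 90 g: amber glass body 38 mm across (lowest 76 mm), round yellow cap 42 mm across above it (76 to 100 mm up); to be stored; cap does not turn. Point: on its axis, half-way up (50 mm above its bottom); z up
- clip_yellow_seat (a point): yellow spring clip. Point: axis of a fully seated jar, at the jaws' mid-height, 75 mm over the work surface. x: straight in (push direction, level), y: along the row, z up. Jaws span 14 mm above and below; lips 12 mm before the point, mouth 30 mm wide at rest; flared tips 27 mm before, 35 mm aside; the backplate stops a jar at the point. A push of 5 to 12 N snaps the glass in; friction then holds it
- jar_green_mid (a point): jar 100 mm tall, about 90 g: amber glass body 38 mm across (lowest 76 mm), round green cap 42 mm across above it (76 to 100 mm up); to be stored; cap does not turn. Point: on its axis, half-way up (50 mm above its bottom); z up
- clip_green_seat (a point): green spring clip. Point: axis of a fully seated jar, at the jaws' mid-height, 75 mm over the work surface. x: straight in (push direction, level), y: along the row, z up. Jaws span 14 mm above and below; lips 12 mm before the point, mouth 30 mm wide at rest; flared tips 27 mm before, 35 mm aside; the backplate stops a jar at the point. A push of 5 to 12 N snaps the glass in; friction then holds it
- red_cap (a joint): angle of the red cap on its jar (rad, positive anticlockwise from above). 0 = shut: the dark pour opening (8 mm dot near the cap's edge) lies where the black arrow on the fixed white centre disc points. Starts 0.7 to 1.3; no stop at 0 (travel -0.6 to 1.7). Friction 0.02 N m; a jar in its clip stays nearly still while its cap is turned, a free one turns along
- clip_black_seat (a point): black clip on the same rack, already holding a black-capped jar of the same size (bottom 30 mm, top 130 mm above the work surface, fixed); same point and axes as the other clips
- turntable_top (a point): lazy susan: wooden disc 270 mm across that turns freely but with some drag. Point: centre of its top face, 24 mm above the work surface; the five loose jars start standing on it on a circle of about 85 mm radius
- jar_blue_mid (a point): jar 100 mm tall, about 90 g: amber glass body 38 mm across (lowest 76 mm), round blue cap 42 mm across above it (76 to 100 mm up); stays standing on the turntable. Point: on its axis, half-way up (50 mm above its bottom); z up
- jar_white_mid (a point): jar 100 mm tall, about 90 g: amber glass body 38 mm across (lowest 76 mm), round white cap 42 mm across above it (76 to 100 mm up); stays standing on the turntable. Point: on its axis, half-way up (50 mm above its bottom); z up
- rack: fixed wooden rack carrying a row of 4 clips 75 mm apart in any order, nothing above 93 mm but the black-capped jar. Foot 85 x 340 x 12 mm; upright board 14 mm thick, 330 mm long, 88 mm high; seated jars' axes 30 mm before (-x) its middle. Origin: under the board's middle, on the work surface; x: push direction of all clips, y: along the row
- funnel: red plastic funnel standing mouth down, 90 mm across, 105 mm tall; origin centre of underside; leave alone
- egg_holder: white ceramic egg holder, 50 mm across, 45 mm tall; origin centre of underside; leave alone
- whisk: steel whisk lying flat, 245 mm long along its y (handle to -y), 56 mm wide, 36 mm tall; origin near its middle on the surface; leave alone
- mill: dark wooden pepper mill standing, 56 mm across, 195 mm tall; origin centre of underside; leave alone

How it is judged:
At the end, for the whole second after the job is handed in: Red, yellow, green jars each in the clip of their colour: axis within 5 mm of the seat point in x and y, jar's middle 15 mm below to 25 mm above it, lean under 0.15 rad, at rest; red cap within 0.25 rad of shut; blue and white jars upright on the turntable (x of jar_red_mid in the frame of clip_red_seat between -0.005 and 0.005 m and y of jar_red_mid in the frame of clip_red_seat between -0.005 and 0.005 m and z of jar_red_mid in the frame of clip_red_seat between -0.015 and 0.025 m and angle between each of jar_red_mid, jar_yellow_mid, jar_green_mid, jar_blue_mid, jar_white_mid's own z axis and vertical below 0.15 rad and linear speed of each of jar_red, jar_yellow, jar_green below 0.02 m/s and x of jar_yellow_mid in the frame of clip_yellow_seat between -0.005 and 0.005 m and y of jar_yellow_mid in the frame of clip_yellow_seat between -0.005 and 0.005 m and z of jar_yellow_mid in the frame of clip_yellow_seat between -0.015 and 0.025 m and x of jar_green_mid in the frame of clip_green_seat between -0.005 and 0.005 m and y of jar_green_mid in the frame of clip_green_seat between -0.005 and 0.005 m and z of jar_green_mid in the frame of clip_green_seat between -0.015 and 0.025 m and value of joint red_cap between -0.25 and 0.25 rad and horizontal distance between each of jar_blue_mid, jar_white_mid and turntable_top below 0.125 m and height (world z) of each of jar_blue_mid, jar_white_mid below 0.08 m); the robot touches nothing.
It fails at once if the funnel, egg holder, whisk or mill is pushed more than 40 mm (distance of any of funnel, egg_holder, whisk, mill from where it was at the start of the episode above 0.04 m).
It fails at once if the funnel, egg holder or mill is tipped over (angle between any of funnel, egg_holder, mill's own z axis and vertical above 0.6 rad).
It fails at once if the blue- or white-capped jar is tipped over (angle between any of jar_blue_mid, jar_white_mid's own z axis and vertical above 0.7 rad).
It also fails if it takes over 72 s, if anything falls off the work surface, if the arm or the gripper's body presses on something with over 40 N, if the wrist force passes 120 N, or if a joint passes its speed limit or range.

## Working session

There is one attempt and no reset: what is moved stays moved. The work goes in short steps, Python scripts to look and compute and a tool call to move; the robot and the scene stay as the last step left them, time stands still between calls to the robot, and variables do not carry over. Pictures are saved under pics/ and viewed, about 8 in all and at most 12, crops included, and the job is handed in when it is done.

Besides the shell and the picture viewer there is one more tool, called after "Emit:" as a command line: name --argument value ..., lists and objects as JSON in quotes. servo_tool: Moves the arm, as the interface text tells. Its arguments: {"type":"object","properties":{"series":{"type":"array","items":{"type":"object","properties":{"gripper":{"type":"number"},"slide":{"type":"array","items":{"type":"number"}},"yaw":{"type":"number"}}}}},"required":["series"]}

```bash
mkdir -p pics; python3 - <<'E'
from rig import *
import cv2,numpy as np
print(state(),grasp_offset)
a=[]
for n in("scene","side","wrist"):
    m=camera_model(n);print(n,m)
    f=grab_frame(n);cv2.imwrite(f"pics/{n}0.png",f[:,:,::-1])
E
```

```text
{'t': 0.0, 'qpos': array([ 1.48808070e+00,  3.59394633e-01,  1.10663078e-02, -4.12185021e-04,
       -1.22413130e+00, -2.88081435e-01]), 'joint_velocities': array([ 0.00014947, -0.00054087,  0.00122675, -0.00154472,  0.00079734,
        0.00068925]), 'joint_efforts': array([-1.44530886e-04, -5.82714021e+01,  2.93043727e+01,  6.99717969e+00,
        6.93194437e-03, -1.75071955e-04]), 'eef_pos': array([0.24442855, 0.62864416, 0.22560976]), 'orientation': array([ 1.77293124e+00, -2.59187879e+00,  1.64233035e-03]), 'wrist_force': array([-0.64765779, -0.46485594, -0.52741683]), 'moment': array([-0.08816255, -0.02486962, -0.01922002]), 'finger_gap': 0.9978293498615011} 0.0188
scene {'mtx': array([[453.35664011,   0.        , 286.05670799],
       [  0.        , 453.35664011, 211.77907581],
       [  0.        ,   0.        ,   1.        ]]), 'view': array([[-0.43439414,  0.90071428, -0.00393812,  0.19126678],
       [-0.63777521, -0.30449131,  0.70747991,  0.29631194],
       [ 0.63603814,  0.30983676,  0.70672248, -1.35679965],
       [ 0.        ,  0.        ,  0.        ,  1.        ]])}
side {'mtx': array([[401.37735933,   0.        , 284.44674268],
       [  0.        , 401.37735933, 208.96138925],
       [  0.        ,   0.        ,   1.        ]]), 'view': array([[-0.85517811, -0.51820852,  0.01141608,  0.46532295],
       [ 0.40272143, -0.65040642,  0.64403955, -0.24476691],
       [-0.32632169,  0.55536602,  0.76490701, -0.86014335],
       [ 0.        ,  0.        ,  0.        ,  1.        ]])}
wrist {'mtx': array([[371.08903437,   0.        , 278.97209773],
       [  0.        , 371.08903437, 209.37171643],
       [  0.        ,   0.        ,   1.        ]]), 'view': array([[-0.3619374 , -0.93220111,  0.0015498 ,  0.67409717],
       [ 0.89273495, -0.3470919 , -0.28731781,  0.03551366],
       [ 0.26837591, -0.1026075 ,  0.95783405, -0.39196679],
       [ 0.        ,  0.        ,  0.        ,  1.        ]])}
```

View pics/scene0.png

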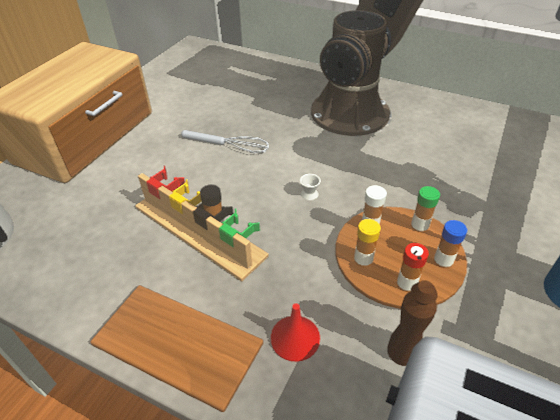

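View pics/side0.png

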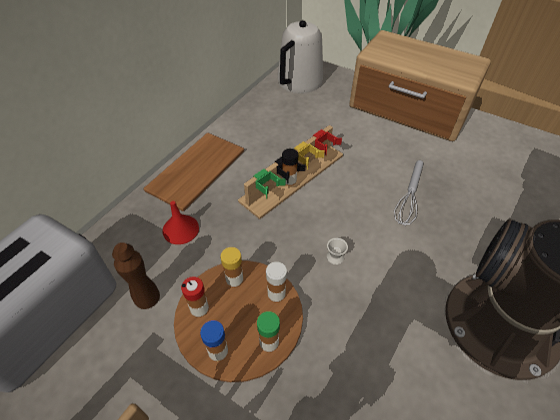

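The scene view shows the rack clips in the order red, yellow, black, green at (163,185), (184,197), (210,205) and (237,228). The jars on the turntable are white (375,195), green (428,197), blue (453,232), yellow (368,232) and red (415,255).

```bash
cat > h.py <<'E'
from rig import *
import cv2,numpy as np
def ray(cm,u,v):
    V=cm["view"];R=V[:3,:3];C=-R.T@V[:3,3];K=cm["mtx"]
    d=np.array([(u-K[0,2])/K[0,0],-(v-K[1,2])/K[1,1],-1]);return C,R.T@d
def onz(cm,u,v,z):
    C,d=ray(cm,u,v);return C+d*(z-C[2])/d[2]
def tri(rs):
    A=np.zeros((3,3));b=np.zeros(3)
    for C,d in rs:
        d=d/np.linalg.norm(d);P=np.eye(3)-np.outer(d,d);A+=P;b+=P@C
    return np.linalg.solve(A,b)
def proj(cm,p):
    c=cm["view"][:3,:3]@np.array(p)+cm["view"][:3,3];K=cm["mtx"]
    return K[0,0]*c[0]/-c[2]+K[0,2],K[1,1]*c[1]/c[2]+K[1,2]
HSV={"red":[((0,150,70),(6,255,255)),((174,150,70),(180,255,255))],"yellow":[((22,150,90),(32,255,255))],"green":[((55,110,40),(80,255,255))],"blue":[((108,130,50),(128,255,255))],"black":[((0,0,0),(180,120,45))]}
def blobs(im,col,amin=40):
    h=cv2.cvtColor(im,cv2.COLOR_RGB2HSV);m=sum(cv2.inRange(h,*r) for r in HSV[col])
    n,_,s,c=cv2.connectedComponentsWithStats(m)
    return [(s[i,4],s[i,:4].tolist(),c[i].round(1).tolist()) for i in range(1,n) if s[i,4]>=amin]
E
python3 - <<'E'
from h import *
for n in("scene","side"):
    im=cv2.imread(f"pics/{n}0.png")[:,:,::-1].copy()
    for c in HSV: print(n,c,[b for b in blobs(im,c) if b[0]<6000])
a=cv2.imread("pics/scene0.png")[150:290,120:280];b=cv2.imread("pics/side0.png")[110:230,230:360]
o=np.zeros((600,800,3),np.uint8);a=cv2.resize(a,None,fx=2.5,fy=2.5);b=cv2.resize(b,None,fx=3,fy=3)
o[:350,:400]=a;o[:360,400:790]=b;cv2.imwrite("pics/crop1.png",o[:360])
E
```

```text
scene red [(np.int32(349), [147, 167, 37, 29], [163.8, 181.1]), (np.int32(391), [403, 243, 26, 25], [415.3, 256.0]), (np.int32(1821), [271, 304, 49, 57], [295.0, 336.8])]
scene yellow [(np.int32(347), [169, 180, 31, 33], [180.8, 196.4]), (np.int32(406), [358, 219, 23, 23], [368.9, 229.9])]
scene green [(np.int32(302), [419, 186, 21, 22], [429.7, 195.3]), (np.int32(399), [219, 209, 40, 31], [237.0, 227.0])]
scene blue [(np.int32(370), [444, 220, 23, 24], [455.7, 230.7])]
scene black [(np.int32(46), [337, 59, 6, 16], [340.1, 65.2]), (np.int32(1768), [464, 370, 96, 50], [513.5, 397.7]), (np.int32(132), [386, 386, 13, 19], [392.2, 395.2]), (np.int32(85), [457, 412, 20, 8], [464.1, 416.7])]
side red [(np.int32(318), [313, 130, 29, 25], [325.2, 139.6]), (np.int32(935), [163, 201, 36, 43], [179.6, 226.9]), (np.int32(317), [181, 277, 23, 24], [192.9, 289.6])]
side yellow [(np.int32(226), [294, 142, 30, 16], [308.7, 149.7]), (np.int32(349), [221, 248, 20, 21], [230.4, 257.8])]
side green [(np.int32(123), [411, 0, 27, 29], [423.8, 14.0]), (np.int32(357), [254, 169, 32, 29], [266.8, 180.0]), (np.int32(468), [257, 312, 23, 26], [267.9, 324.0])]
side blue [(np.int32(493), [201, 321, 24, 26], [212.3, 333.3])]
side black [(np.int32(259), [280, 41, 15, 43], [284.1, 62.8]), (np.int32(403), [276, 149, 30, 34], [288.4, 162.2]), (np.int32(1047), [533, 221, 27, 55], [548.4, 244.3]), (np.int32(348), [0, 238, 29, 29], [12.0, 250.4]), (np.int32(701), [0, 251, 51, 50], [22.3, 273.7]), (np.int32(216), [446, 287, 34, 75], [455.3, 330.2]), (np.int32(53), [552, 330, 8, 16], [554.6, 337.5]), (np.int32(42), [492, 369, 24, 10], [504.8, 374.5])]
```

View pics/crop1.png

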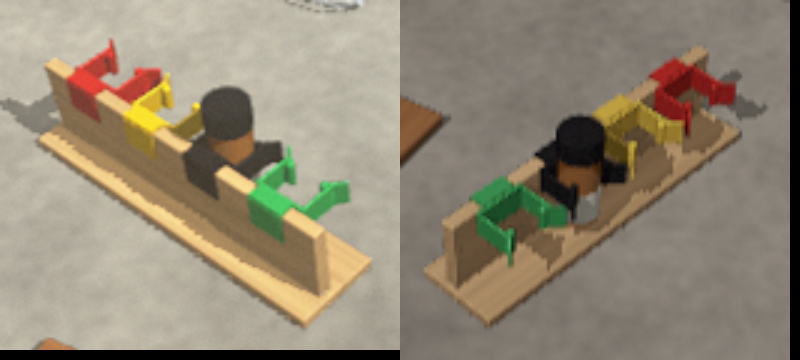

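The crop shows the board's top corners, the foot corners and the black jar. I'll compute poses from these.

```bash
python3 - <<'E'
from h import *
np.set_printoptions(precision=4,suppress=True)
S,D=camera_model("scene"),camera_model("side")
J={"red":((415.3,255.5),(192.9,289.3)),"yellow":((368.9,229.9),(230.4,257.8)),"green":((429.7,196),(267.9,324)),"blue":((455.7,230.7),(212.3,333.3)),"white":((375,195),(277,274)),
"blackcap":((211,194.5),(290,157)),"redclip":((163.8,181.1),(325.2,139.6)),"yelclip":((180.8,196.4),(308.7,149.7)),"grclip":((237,227),(266.8,180))}
for k,(a,b) in J.items():
    z=.112 if k in("red","yellow","green","blue","white") else .118 if k=="blackcap" else .075
    print(k,tri([ray(S,*a),ray(D,*b)]),onz(S,*a,z),onz(D,*b,z))
for n,c,p,z in [("Lb",S,(138.8,175.6),.088),("Rb",S,(245.6,245.2),.088),("Rf",S,(250.8,242),.088),("footLb",S,(135.2,206),.012),("footRb",S,(242,280),.012),("footRf",S,(268.8,254.8),.012),("footRb",D,(238.3,198.3),.012),("footRf",D,(260,217.3),.012),("footLf",D,(343.3,152.7),.012)]:
    print(n,onz(c,*p,z))
for n,c,a in[("mill",S,(402,355)),("funnel",S,(295,340)),("egg",S,(310,195)),("egg",D,(336,258)),("mill",D,(146,300)),("funnel",D,(181,233)),("tt",S,(401,254)),("tt",D,(239,318))]: print(n,onz(c,*a,.02))
E
```

```text
red [0.5598 0.3194 0.1105] [0.5609 0.3189 0.112 ] [0.5592 0.3205 0.112 ]
yellow [0.5392 0.224  0.1142] [0.5368 0.2229 0.112 ] [0.5402 0.2237 0.112 ]
green [0.3959 0.3056 0.1154] [0.392  0.3056 0.112 ] [0.3968 0.3041 0.112 ]
blue [0.4712 0.3725 0.1157] [0.4674 0.3729 0.112 ] [0.4725 0.3713 0.112 ]
white [0.4382 0.2044 0.1118] [0.4375 0.2031 0.112 ] [0.4382 0.206  0.112 ]
blackcap [ 0.5883 -0.0983  0.1183] [ 0.5874 -0.0996  0.118 ] [ 0.5883 -0.0974  0.118 ]
redclip [ 0.5619 -0.2465  0.0796] [ 0.5583 -0.25    0.075 ] [ 0.5641 -0.2522  0.075 ]
yelclip [ 0.5826 -0.1879  0.075 ] [ 0.5838 -0.1857  0.075 ] [ 0.583  -0.1905  0.075 ]
grclip [ 0.6143 -0.0268  0.081 ] [ 0.6102 -0.0288  0.075 ] [ 0.6177 -0.033   0.075 ]
Lb [ 0.5783 -0.3009  0.088 ]
Rb [0.6548 0.0174 0.088 ]
Rf [0.6433 0.0224 0.088 ]
footLb [ 0.6056 -0.3118  0.012 ]
footRb [0.683  0.0191 0.012 ]
footRf [0.6019 0.0377 0.012 ]
footRb [0.6797 0.0129 0.012 ]
footRf [0.595  0.0367 0.012 ]
footLf [ 0.5211 -0.2974  0.012 ]
mill [0.7073 0.3514 0.02  ]
funnel [0.7614 0.1726 0.02  ]
egg [0.4031 0.045  0.02  ]
egg [0.3728 0.0506 0.02  ]
mill [0.6736 0.3617 0.02  ]
funnel [0.728  0.1844 0.02  ]
tt [0.487  0.2882 0.02  ]
tt [0.4793 0.2909 0.02  ]
```

Emit:
servo_tool --series '[{"slide": [4, -4, 1], "yaw": -0.18, "gripper": 75}, {"slide": [8, -8, 2], "yaw": -0.36, "gripper": 75}, {"slide": [12, -12, 2], "yaw": -0.54, "gripper": 75}, {"slide": [16, -16, 2], "yaw": -0.72, "gripper": 75}, {"slide": [20, -20, 2], "yaw": -0.9, "gripper": 75}, {"slide": [24, -24, 2], "yaw": -1.08, "gripper": 75}, {"slide": [28, -28, 2], "yaw": -1.26, "gripper": 75}, {"slide": [31.6, -31, 2], "yaw": -1.44, "gripper": 75}, {"slide": [31.6, -31, 2], "yaw": -1.62, "gripper": 75}, {"slide": [31.6, -31, 2], "yaw": -1.8, "gripper": 75}]'

```text
t: 1.4
eef_pos: [0.561, 0.3178, 0.2452]
orientation: [-0.94, -2.996, 0.001]
wrist_force: [0.1, -0.1, 1.0]
finger_gap: 0.749
```

```bash
cat >> h.py <<'E'
from scipy.spatial.transform import Rotation as Ro
def pose():
    s=state();R=Ro.from_rotvec(s["orientation"]).as_matrix()
    print("t",round(s["t"],2),"tcp",s["eef_pos"].round(4),"toolx ang",round(np.arctan2(R[1,0],R[0,0]),3),"tilt",R[:,2].round(3),"F",s["wrist_force"].round(1),"gap",round(s["finger_gap"],3),"q",s["qpos"].round(2))
    return s
E
python3 - <<'E'
from h import *
pose();m=camera_model("wrist");im=grab_frame("wrist");cv2.imwrite("pics/w1.png",im[:,:,::-1])
for c in("red","yellow","blue","green"):
    for b in blobs(im,c): print(c,b,onz(m,*b[2],.12).round(4))
E
```

```text
t 1.4 tcp [0.561  0.3178 0.2452] toolx ang 2.534 tilt [-0.002 -0.    -1.   ] F [ 0.1 -0.1  1. ] gap 0.749 q [ 0.82  0.3  -0.03 -0.   -1.24 -1.42]
red (np.int32(5931), [0, 115, 100, 83], [53.4, 156.5]) [0.683  0.1903 0.12  ]
red (np.int32(1555), [254, 172, 53, 56], [281.1, 197.9]) [0.5585 0.3168 0.12  ]
yellow (np.int32(2727), [201, 49, 58, 61], [229.4, 79.5]) [0.5388 0.2227 0.12  ]
blue (np.int32(2517), [379, 162, 60, 56], [408.9, 189.7]) [0.4721 0.3688 0.12  ]
green (np.int32(3430), [421, 25, 69, 63], [455.4, 56.9]) [0.3974 0.3023 0.12  ]
```

View pics/w1.png

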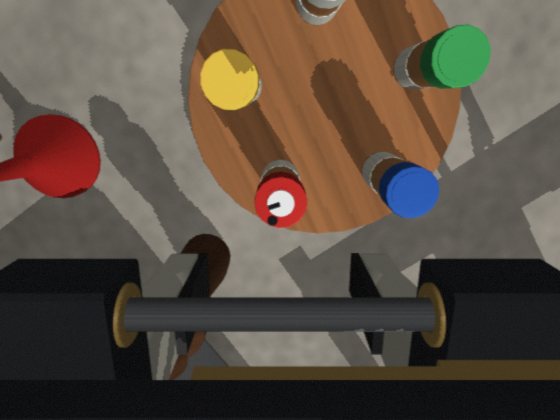

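The wrist view shows the red cap at (281,200), its dot at (272,220), the arrow on the disc pointing left to about (268,207), and the mill top near (207,258).

```bash
python3 - <<'E'
from h import *
m=camera_model("wrist");im=cv2.imread("pics/w1.png")
c=im[168:232,250:312];h=cv2.cvtColor(c,cv2.COLOR_BGR2HSV)
d=(h[...,2]<70).astype(np.uint8);n,_,s,ce=cv2.connectedComponentsWithStats(d)
for i in range(1,n):
    if s[i,4]>8: print(s[i],ce[i]+[250,168],onz(m,*(ce[i]+[250,168]),.124).round(4))
w=((h[...,1]<60)&(h[...,2]>120)).astype(np.uint8);n,_,s,ce=cv2.connectedComponentsWithStats(w)
for i in range(1,n):
    if s[i,4]>20: print("w",s[i],ce[i]+[250,168],onz(m,*(ce[i]+[250,168]),.124).round(4))
print("milltop",onz(m,207,258,.195).round(3), "img of cap centre guess",proj(m,(.5585,.3175,.124)))
cv2.imwrite("pics/c2.png",cv2.resize(c,None,fx=8,fy=8,interpolation=cv2.INTER_CUBIC))
E
```

```text
[12  3 15 12 58] [268.44827586 175.70689655] [0.5554 0.2963 0.124 ]
[19 35 10  6 37] [273.62162162 205.51351351] [0.566 0.318 0.124]
[18 48  9  9 68] [271.97058824 220.05882353] [0.5741 0.327  0.124 ]
w [ 17  22  27  27 499] [281.06412826 202.67334669] [0.5599 0.3195 0.124 ]
w [  0  45  48  19 341] [263.32844575 225.80058651] [0.5825 0.327  0.124 ]
milltop [0.606 0.306 0.195] img of cap centre guess (np.float64(281.07244684474045), np.float64(199.67962811647863))
```

View pics/c2.png

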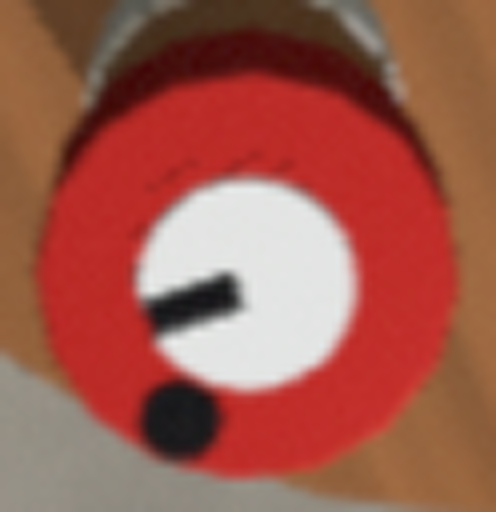

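```bash
python3 - <<'E'
from h import *
S,D,m=[camera_model(n) for n in("scene","side","wrist")]
print("mill top tri",tri([ray(S,427,287),ray(D,123,248)]), "base in wrist",proj(m,(.69,.357,0)),"top",proj(m,(.69,.357,.195)),"ray",onz(m,207,258,.0))
E
```

```text
mill top tri [0.68479176 0.35067988 0.19216876] base in wrist (np.float64(208.8729986881357), np.float64(260.44949613696195)) top (np.float64(157.55827146298793), np.float64(380.0770814385728)) ray [0.68984717 0.35324263 0.        ]
```

Emit:
servo_tool --series '[{"slide": [-0.1, 0.2, -2], "gripper": 75}, {"slide": [-0.1, 0.2, -5], "gripper": 75}, {"slide": [-0.1, 0.2, -8], "gripper": 75}, {"slide": [-0.1, 0.2, -11], "gripper": 75}, {"slide": [-0.1, 0.2, -13], "gripper": 75}, {"slide": [-0.1, 0.2, -14.5], "gripper": 75}, {"slide": [-0.1, 0.2, -15], "gripper": 75}, {"slide": [-0.1, 0.2, -15], "gripper": 75}, {"slide": [-0.1, 0.2, -15], "gripper": 20}, {"slide": [-0.1, 0.2, -15], "gripper": 20}]'

```text
validation failed for argument at $.se...
```

Emit:
servo_tool --series '[{"slide": [0, 0, 0], "gripper": 20}, {"slide": [0, 0, 0], "gripper": 20}, {"slide": [0, 0, 0], "gripper": 20}, {"slide": [0, 0, 0], "gripper": 20}, {"slide": [0, 0, 1], "gripper": 20}, {"slide": [0, 0, 3], "gripper": 20}, {"slide": [0, 0, 6], "gripper": 20}, {"slide": [0, 0, 9], "gripper": 20}, {"slide": [0, 0, 12], "gripper": 20}, {"slide": [0, 0, 12], "gripper": 20}]'

```text
validation failed for argument at $.se...
```

```bash
python3 - <<'E'
from h import *
pose();m=camera_model("wrist");im=grab_frame("wrist");cv2.imwrite("pics/w2.png",im[:,:,::-1])
for c in("red","yellow","blue","green"):
    for b in blobs(im,c): print(c,b,onz(m,*b[2],.12).round(4))
E
```

```text
t 1.45 tcp [0.5606 0.3181 0.2453] toolx ang 2.526 tilt [-0.002  0.    -1.   ] F [-0.4  0.4 -0.3] gap 0.751 q [ 0.82  0.3  -0.03 -0.   -1.24 -1.43]
red (np.int32(5906), [0, 116, 100, 83], [53.2, 158.3]) [0.6829 0.1905 0.12  ]
red (np.int32(1556), [254, 171, 53, 56], [280.6, 197.8]) [0.5585 0.3169 0.12  ]
yellow (np.int32(2735), [200, 50, 58, 60], [227.8, 79.7]) [0.5388 0.2226 0.12  ]
blue (np.int32(2521), [379, 161, 60, 56], [408.4, 188.5]) [0.4721 0.3688 0.12  ]
green (np.int32(3435), [419, 23, 70, 63], [453.8, 55.2]) [0.3974 0.3024 0.12  ]
```

Rows need yaw too; resending.

Emit:
servo_tool --series '[{"slide": [-0.1, 0.2, -2], "yaw": 0, "gripper": 75}, {"slide": [-0.1, 0.2, -5], "yaw": 0, "gripper": 75}, {"slide": [-0.1, 0.2, -8], "yaw": 0, "gripper": 75}, {"slide": [-0.1, 0.2, -11], "yaw": 0, "gripper": 75}, {"slide": [-0.1, 0.2, -13], "yaw": 0, "gripper": 75}, {"slide": [-0.1, 0.2, -14.5], "yaw": 0, "gripper": 75}, {"slide": [-0.1, 0.2, -15], "yaw": 0, "gripper": 75}, {"slide": [-0.1, 0.2, -15], "yaw": 0, "gripper": 75}, {"slide": [-0.1, 0.2, -15], "yaw": 0, "gripper": 20}, {"slide": [-0.1, 0.2, -15], "yaw": 0, "gripper": 20}]'

```text
t: 2.75
eef_pos: [0.5598, 0.3207, 0.0962]
orientation: [-0.932, -2.999, -0.001]
wrist_force: [-0.0, 0.7, 0.7]
finger_gap: 0.586
```

Emit:
servo_tool --series '[{"slide": [0, 0, 0], "yaw": 0, "gripper": 20}, {"slide": [0, 0, 0], "yaw": 0, "gripper": 20}, {"slide": [0, 0, 0], "yaw": 0, "gripper": 20}, {"slide": [0, 0, 0], "yaw": 0, "gripper": 20}, {"slide": [0, 0, 1], "yaw": 0, "gripper": 20}, {"slide": [0, 0, 3], "yaw": 0, "gripper": 20}, {"slide": [0, 0, 6], "yaw": 0, "gripper": 20}, {"slide": [0, 0, 9], "yaw": 0, "gripper": 20}, {"slide": [0, 0, 12], "yaw": 0, "gripper": 20}, {"slide": [0, 0, 12], "yaw": 0, "gripper": 20}]'

```text
t: 4.0
eef_pos: [0.5609, 0.3215, 0.2196]
orientation: [0.931, 2.999, 0.008]
wrist_force: [-0.1, 0.2, -1.3]
finger_gap: 0.473
```

```bash
python3 - <<'E'
from h import *
pose();m=camera_model("wrist");im=grab_frame("wrist");cv2.imwrite("pics/w2.png",im[:,:,::-1])
for c in("red","yellow","blue","green"):
    for b in blobs(im,c): print(c,b,onz(m,*b[2],.12).round(4))
E
```

```text
t 4.0 tcp [0.5609 0.3215 0.2196] toolx ang 2.539 tilt [ 0.003  0.004 -1.   ] F [-0.1  0.2 -1.3] gap 0.473 q [ 0.82  0.31 -0.07 -0.   -1.18 -1.42]
red (np.int32(6214), [0, 110, 86, 89], [40.4, 153.9]) [0.6753 0.1943 0.12  ]
red (np.int32(4508), [227, 231, 105, 67], [279.1, 265.0]) [0.5864 0.358  0.12  ]
red (np.int32(398), [266, 331, 47, 13], [287.5, 336.0]) [0.6165 0.414  0.12  ]
yellow (np.int32(3357), [190, 37, 65, 68], [221.9, 70.8]) [0.5385 0.2224 0.12  ]
blue (np.int32(3059), [386, 164, 66, 61], [418.7, 193.8]) [0.4721 0.3686 0.12  ]
green (np.int32(4350), [433, 12, 79, 71], [472.6, 47.6]) [0.3976 0.3023 0.12  ]
```

View pics/w2.png

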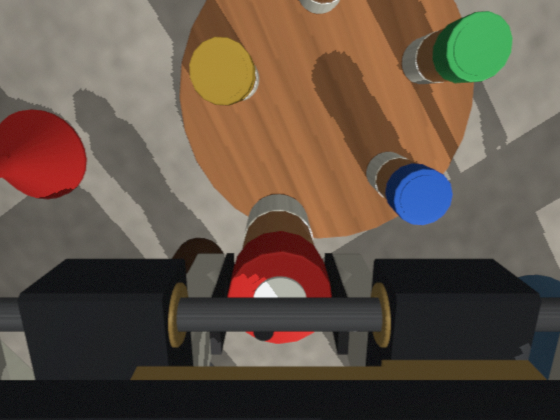

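Emit:
servo_tool --series '[{"slide": [-0.5, -3, 0], "yaw": 0.04, "gripper": 20}, {"slide": [-1.3, -8.5, 0], "yaw": 0.08, "gripper": 20}, {"slide": [-2, -14, 0], "yaw": 0.12, "gripper": 20}, {"slide": [-2.8, -20, 0], "yaw": 0.17, "gripper": 20}, {"slide": [-3.6, -26, 0], "yaw": 0.22, "gripper": 20}, {"slide": [-4.4, -32, 0], "yaw": 0.27, "gripper": 20}, {"slide": [-5.2, -38, 0], "yaw": 0.32, "gripper": 20}, {"slide": [-6, -44, 0], "yaw": 0.37, "gripper": 20}, {"slide": [-6.8, -50, 0], "yaw": 0.37, "gripper": 20}, {"slide": [-7.5, -54.9, 0], "yaw": 0.37, "gripper": 20}]'

```text
t: 5.3
eef_pos: [0.4837, -0.2299, 0.2166]
orientation: [-0.366, -3.118, -0.005]
wrist_force: [1.0, 0.9, -0.5]
finger_gap: 0.473
```

```bash
python3 - <<'E'
from h import *
pose();im=grab_frame("scene");cv2.imwrite("pics/s3.png",im[:,:,::-1]);im=grab_frame("wrist");cv2.imwrite("pics/w3.png",im[:,:,::-1])
E
```

```text
t 5.3 tcp [ 0.4837 -0.2299  0.2166] toolx ang 2.908 tilt [-0.002  0.003 -1.   ] F [ 1.   0.9 -0.5] gap 0.473 q [-0.08  0.14 -0.31 -0.   -1.13 -0.15]
```

View pics/w3.png

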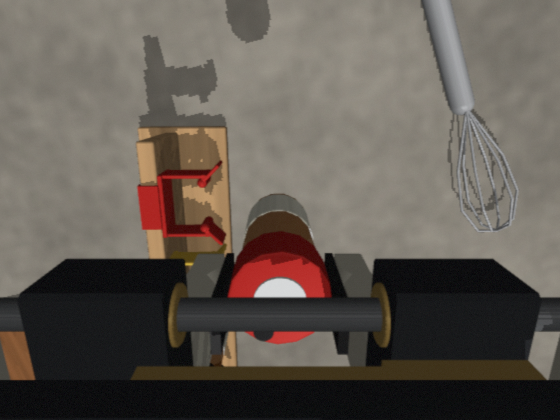

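The clip's flared tips are at (218,165) and (222,242), and the board and foot edges line up with the image.

```bash
python3 - <<'E'
from h import *
m=camera_model("wrist")
X=np.array([.973,-.232,0]);Y=np.array([.232,.973,0]);seat=np.array([.554,-.2435,.089])
im=cv2.imread("pics/w3.png")[:,:,::-1].copy()
b=[q for q in blobs(im,"red",100) if q[2][0]<225];print(b)
for p in[(218,165),(222,242),(163,174),(163,233),(220,203.5)]:
    w=onz(m,*p,.089);print(p,w.round(4),"rel",((w-seat)@X).round(4),((w-seat)@Y).round(4))
for p in[(139,128),(228,126),(229,250)]: print("foot",onz(m,*p,.012).round(4))
print("boardtop",onz(m,138,140,.088),onz(m,151,262,.088))
E
```

```text
[(np.int32(2222), [138, 161, 86, 84], [168.8, 204.5])]
(218, 165) [ 0.5225 -0.2697  0.089 ] rel -0.0246 -0.0328
(222, 242) [ 0.5373 -0.2073  0.089 ] rel -0.0247 0.0314
(163, 174) [ 0.5662 -0.273   0.089 ] rel 0.0187 -0.0259
(163, 233) [ 0.582  -0.2263  0.089 ] rel 0.0233 0.0233
(220, 203.5) [ 0.5297 -0.2395  0.089 ] rel -0.0246 -0.0017
foot [ 0.6012 -0.3115  0.012 ]
foot [ 0.5179 -0.2933  0.012 ]
foot [ 0.5519 -0.1697  0.012 ]
boardtop [ 0.57660809 -0.30240768  0.088     ] [ 0.60065704 -0.20363594  0.088     ]
```

Emit:
servo_tool --series '[{"slide": [0.05, 0.2, -3], "yaw": 0, "gripper": 20}, {"slide": [0.05, 0.2, -6], "yaw": 0, "gripper": 20}, {"slide": [0.05, 0.2, -9], "yaw": 0, "gripper": 20}, {"slide": [0.05, 0.2, -11], "yaw": 0, "gripper": 20}, {"slide": [0.05, 0.2, -12], "yaw": 0, "gripper": 20}, {"slide": [0.05, 0.2, -12.1], "yaw": 0, "gripper": 20}, {"slide": [1, -0.02, -12.1], "yaw": 0, "gripper": 20}, {"slide": [2, -0.26, -12.1], "yaw": 0, "gripper": 20}, {"slide": [3, -0.5, -12.1], "yaw": 0, "gripper": 20}, {"slide": [3, -0.5, -12.1], "yaw": 0, "gripper": 20}]'

```text
t: 6.65
eef_pos: [0.5142, -0.2368, 0.0952]
orientation: [-0.371, -3.116, -0.004]
wrist_force: [0.1, 0.5, -1.7]
finger_gap: 0.472
```

```bash
cat >> h.py <<'E'
SEAT={"red":np.array([.5558,-.2447]),"yellow":np.array([.5714,-.1705]),"green":np.array([.6062,-.0245])}
X2=np.array([.973,-.232]);Y2=np.array([.232,.973])
def rel(c):
    s=pose();d=s["eef_pos"][:2]-SEAT[c];f=s["wrist_force"][:2];print("rel x,y",(d@X2).round(4),(d@Y2).round(4),"Fx,Fy",(f@X2).round(1),(f@Y2).round(1),"M",s["moment"].round(2))
E
python3 -c "
from h import *
rel('red')"
```

```text
t 6.65 tcp [ 0.5142 -0.2368  0.0952] toolx ang 2.904 tilt [-0.003  0.003 -1.   ] F [ 0.1  0.5 -1.7] gap 0.472 q [-0.09  0.3  -0.4  -0.   -0.87 -0.15]
rel x,y -0.0424 -0.0019 Fx,Fy 0.0 0.5 M [ 0.1  -0.01 -0.07]
```

Emit:
servo_tool --series '[{"slide": [0.6, 0, 0], "yaw": 0, "gripper": 20}, {"slide": [1.2, -0.15, 0], "yaw": 0, "gripper": 20}, {"slide": [1.8, -0.29, 0], "yaw": 0, "gripper": 20}, {"slide": [2.4, -0.43, 0], "yaw": 0, "gripper": 20}, {"slide": [2.9, -0.55, 0], "yaw": 0, "gripper": 20}, {"slide": [3.4, -0.67, 0], "yaw": 0, "gripper": 20}, {"slide": [3.8, -0.77, 0], "yaw": 0, "gripper": 20}, {"slide": [4.1, -0.84, 0], "yaw": 0, "gripper": 20}, {"slide": [4.2, -0.86, 0], "yaw": 0, "gripper": 20}, {"slide": [4.2, -0.86, 0], "yaw": 0, "gripper": 20}]'

```text
t: 7.9
eef_pos: [0.5548, -0.245, 0.0952]
orientation: [-0.371, -3.114, -0.004]
wrist_force: [-4.7, 3.8, 3.8]
finger_gap: 0.476
```

```bash
python3 -c "
from h import *
rel('red')"
```

```text
t 7.9 tcp [ 0.5548 -0.245   0.0952] toolx ang 2.904 tilt [-0.005  0.004 -1.   ] F [-4.7  3.8  3.8] gap 0.476 q [-0.1   0.36 -0.3  -0.   -0.91 -0.14]
rel x,y -0.0009 -0.0005 Fx,Fy -5.4 2.6 M [1.43 2.02 0.03]
```

Emit:
servo_tool --series '[{"slide": [0.1, -0.02, 0], "yaw": 0, "gripper": 20}, {"slide": [0.2, -0.05, 0], "yaw": 0, "gripper": 20}, {"slide": [0.3, -0.07, 0], "yaw": 0, "gripper": 20}, {"slide": [0.4, -0.1, 0], "yaw": 0, "gripper": 20}, {"slide": [0.5, -0.12, 0], "yaw": 0, "gripper": 20}, {"slide": [0.5, -0.12, 0], "yaw": 0, "gripper": 20}, {"slide": [0.5, -0.12, 0], "yaw": 0, "gripper": 20}, {"slide": [0.5, -0.12, 0], "yaw": 0, "gripper": 20}, {"slide": [0.5, -0.12, 0], "yaw": 0, "gripper": 20}, {"slide": [0.5, -0.12, 0], "yaw": 0, "gripper": 20}]'

```text
t: 9.15
eef_pos: [0.5551, -0.2453, 0.0945]
orientation: [-0.372, -3.105, -0.006]
wrist_force: [-13.3, 7.3, 8.1]
finger_gap: 0.472
```

```bash
python3 - <<'E'
from h import *
rel('red')
o=np.zeros((420,560,3),np.uint8)
a=grab_frame("scene")[120:260,120:260];b=grab_frame("side")[90:200,260:370]
o[:,:280]=0
a=cv2.resize(a,(280,280));b=cv2.resize(b,(280,280));cv2.imwrite("pics/p4.png",np.hstack([a,b])[:,:,::-1])
E
```

```text
t 9.15 tcp [ 0.5551 -0.2453  0.0945] toolx ang 2.903 tilt [-0.014  0.006 -1.   ] F [-13.3   7.3   8.1] gap 0.472 q [-0.1   0.37 -0.3  -0.01 -0.92 -0.14]
rel x,y -0.0005 -0.0008 Fx,Fy -14.6 4.0 M [ 2.52  5.24 -0.02]
```

View pics/p4.png

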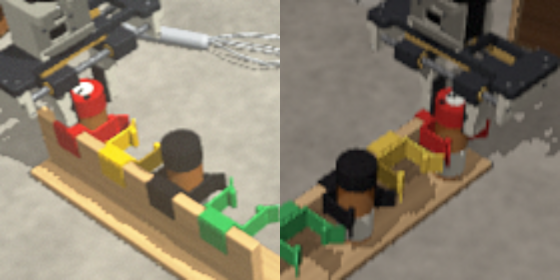

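Contact is firm, with a hard stop at the seat. I'll turn the cap next.

Emit:
servo_tool --series '[{"slide": [0, 0, 0], "yaw": 0, "gripper": 20}, {"slide": [0, 0, 0], "yaw": -0.12, "gripper": 20}, {"slide": [0, 0, 0], "yaw": -0.24, "gripper": 20}, {"slide": [0, 0, 0], "yaw": -0.36, "gripper": 20}, {"slide": [0, 0, 0], "yaw": -0.48, "gripper": 20}, {"slide": [0, 0, 0], "yaw": -0.6, "gripper": 20}, {"slide": [0, 0, 0], "yaw": -0.72, "gripper": 20}, {"slide": [0, 0, 0], "yaw": -0.82, "gripper": 20}, {"slide": [0, 0, 0], "yaw": -0.83, "gripper": 20}, {"slide": [0, 0, 0], "yaw": -0.83, "gripper": 20}]'

```text
t: 10.5
eef_pos: [0.5556, -0.2453, 0.0945]
orientation: [-1.591, -2.696, -0.015]
wrist_force: [0.9, 1.9, -1.9]
finger_gap: 0.472
```

```bash
python3 -c "
from h import *
rel('red')"
```

```text
t 10.5 tcp [ 0.5556 -0.2453  0.0945] toolx ang 2.075 tilt [-0.005  0.014 -1.   ] F [ 0.9  1.9 -1.9] gap 0.472 q [-0.1   0.37 -0.29 -0.02 -0.91 -0.95]
rel x,y -0.0 -0.0006 Fx,Fy 0.4 2.0 M [ 0.79 -0.38  0.06]
```

Emit:
servo_tool --series '[{"slide": [0, 0, 0], "yaw": 0, "gripper": 75}, {"slide": [0, 0, 0], "yaw": 0, "gripper": 75}, {"slide": [0, 0, 0], "yaw": 0, "gripper": 75}, {"slide": [0, 0, 0], "yaw": 0, "gripper": 75}, {"slide": [0, 0, 2], "yaw": 0, "gripper": 75}, {"slide": [0, 0, 5], "yaw": 0, "gripper": 75}, {"slide": [0, 0, 9], "yaw": 0, "gripper": 75}, {"slide": [0, 0, 13], "yaw": 0.1, "gripper": 75}, {"slide": [0, 0, 15], "yaw": 0.2, "gripper": 75}, {"slide": [0, 0, 15], "yaw": 0.2, "gripper": 75}]'

```text
t: 11.75
eef_pos: [0.5565, -0.2456, 0.2465]
orientation: [-1.315, -2.844, -0.015]
wrist_force: [-0.7, -0.1, -0.8]
finger_gap: 0.748
```

```bash
python3 - <<'E'
from h import *
rel("red");m=camera_model("wrist");im=grab_frame("wrist");cv2.imwrite("pics/w5.png",im[:,:,::-1])
u,v=map(int,proj(m,(.5558,-.2447,.123)));print(u,v);cv2.imwrite("pics/c5.png",cv2.resize(im[v-50:v+50,u-60:u+60,::-1],None,fx=5,fy=5,interpolation=cv2.INTER_CUBIC))
E
```

```text
t 11.75 tcp [ 0.5565 -0.2456  0.2465] toolx ang 2.276 tilt [-0.004  0.012 -1.   ] F [-0.7 -0.1 -0.8] gap 0.748 q [-0.1   0.24 -0.1  -0.01 -1.23 -0.76]
rel x,y 0.0008 -0.0007 Fx,Fy -0.6 -0.3 M [ 0.12 -0.18  0.05]
279 200
```

View pics/c5.png

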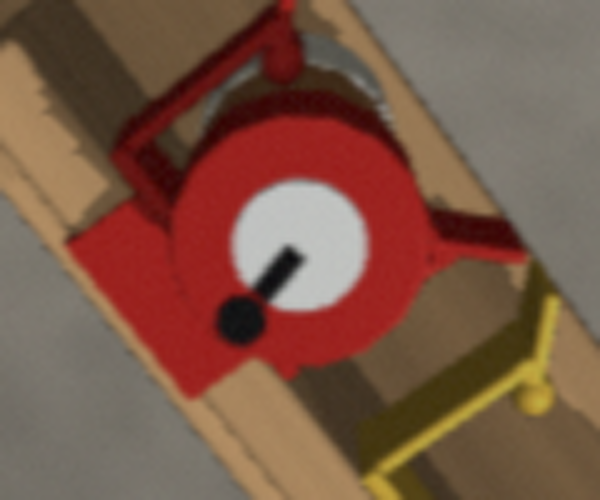

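The red cap is shut (arrow in line with the dot) and the jar is seated. Yellow is next.

Emit:
servo_tool --series '[{"slide": [-0.2, 4, 0], "yaw": 0.08, "gripper": 75}, {"slide": [-0.4, 9, 0], "yaw": 0.16, "gripper": 75}, {"slide": [-0.6, 15, 0], "yaw": 0.24, "gripper": 75}, {"slide": [-0.8, 21, 0], "yaw": 0.32, "gripper": 75}, {"slide": [-1, 27, 0], "yaw": 0.4, "gripper": 75}, {"slide": [-1.2, 33, 0], "yaw": 0.48, "gripper": 75}, {"slide": [-1.4, 38, 0], "yaw": 0.56, "gripper": 75}, {"slide": [-1.6, 43, 0], "yaw": 0.63, "gripper": 75}, {"slide": [-1.75, 46.9, 0], "yaw": 0.63, "gripper": 75}, {"slide": [-1.75, 46.9, 0], "yaw": 0.63, "gripper": 75}]'

```text
t: 13.05
eef_pos: [0.5374, 0.2259, 0.2429]
orientation: [-0.369, -3.105, -0.006]
wrist_force: [0.3, 0.5, -0.0]
finger_gap: 0.749
```

```bash
python3 - <<'E'
from h import *
pose();m=camera_model("wrist");im=grab_frame("wrist");cv2.imwrite("pics/w6.png",im[:,:,::-1])
for c in("yellow","green","blue"):
    for b in blobs(im,c,200): print(c,b,onz(m,*b[2],.12).round(4))
E
```

```text
t 13.05 tcp [0.5374 0.2259 0.2429] toolx ang 2.905 tilt [-0.015  0.005 -1.   ] F [ 0.3  0.5 -0. ] gap 0.749 q [ 0.72  0.21 -0.16 -0.01 -1.22 -0.95]
yellow (np.int32(2158), [249, 173, 52, 52], [274.4, 198.2]) [0.5389 0.2231 0.12  ]
green (np.int32(1930), [433, 220, 60, 40], [461.7, 241.7]) [0.3983 0.2956 0.12  ]
```

Emit:
servo_tool --series '[{"slide": [0.15, -0.2, -2], "yaw": 0, "gripper": 75}, {"slide": [0.15, -0.2, -5], "yaw": 0, "gripper": 75}, {"slide": [0.15, -0.2, -8], "yaw": 0, "gripper": 75}, {"slide": [0.15, -0.2, -11], "yaw": 0, "gripper": 75}, {"slide": [0.15, -0.2, -13], "yaw": 0, "gripper": 75}, {"slide": [0.15, -0.2, -14.3], "yaw": 0, "gripper": 75}, {"slide": [0.15, -0.2, -14.7], "yaw": 0, "gripper": 75}, {"slide": [0.15, -0.2, -14.7], "yaw": 0, "gripper": 75}, {"slide": [0.15, -0.2, -14.7], "yaw": 0, "gripper": 20}, {"slide": [0.15, -0.2, -14.7], "yaw": 0, "gripper": 20}]'

```text
t: 14.35
eef_pos: [0.5392, 0.2229, 0.0968]
orientation: [-0.37, -3.105, -0.007]
wrist_force: [-0.8, 0.4, 0.4]
finger_gap: 0.58
```

Emit:
servo_tool --series '[{"slide": [0, 0, 0], "yaw": 0, "gripper": 20}, {"slide": [0, 0, 0], "yaw": 0, "gripper": 20}, {"slide": [0, 0, 0], "yaw": 0, "gripper": 20}, {"slide": [0, 0, 0], "yaw": 0, "gripper": 20}, {"slide": [0, 0, 1], "yaw": 0, "gripper": 20}, {"slide": [0, 0, 3], "yaw": 0, "gripper": 20}, {"slide": [0, 0, 6], "yaw": 0, "gripper": 20}, {"slide": [0, 0, 9], "yaw": 0, "gripper": 20}, {"slide": [0, 0, 12], "yaw": 0, "gripper": 20}, {"slide": [0, 0, 12], "yaw": 0, "gripper": 20}]'

```text
t: 15.6
eef_pos: [0.5404, 0.2235, 0.2199]
orientation: [-0.37, -3.109, -0.012]
wrist_force: [0.0, -0.4, -1.6]
finger_gap: 0.473
```

```bash
python3 - <<'E'
from h import *
pose();m=camera_model("wrist");im=grab_frame("wrist");cv2.imwrite("pics/w7.png",im[:,:,::-1])
for c in("yellow","green","blue"):
    for b in blobs(im,c,200): print(c,b,onz(m,*b[2],.12).round(4))
E
```

```text
t 15.6 tcp [0.5404 0.2235 0.2199] toolx ang 2.905 tilt [-0.01   0.009 -1.   ] F [ 0.  -0.4 -1.6] gap 0.473 q [ 0.72  0.22 -0.19 -0.01 -1.16 -0.95]
yellow (np.int32(4059), [228, 240, 103, 58], [282.1, 275.7]) [0.5499 0.2765 0.12  ]
yellow (np.int32(648), [245, 332, 70, 13], [278.8, 336.9]) [0.5652 0.3295 0.12  ]
green (np.int32(1616), [449, 231, 67, 43], [482.9, 249.1]) [0.3969 0.2913 0.12  ]
```

Emit:
servo_tool --series '[{"slide": [-0.4, -3, 0], "yaw": 0, "gripper": 20}, {"slide": [-0.8, -8, 0], "yaw": 0, "gripper": 20}, {"slide": [-1.3, -13, 0], "yaw": 0, "gripper": 20}, {"slide": [-1.8, -18, 0], "yaw": 0, "gripper": 20}, {"slide": [-2.3, -23, 0], "yaw": 0, "gripper": 20}, {"slide": [-2.8, -28, 0], "yaw": 0, "gripper": 20}, {"slide": [-3.3, -33, 0], "yaw": 0, "gripper": 20}, {"slide": [-3.7, -37.8, 0], "yaw": 0, "gripper": 20}, {"slide": [-3.7, -37.8, -2], "yaw": 0, "gripper": 20}, {"slide": [-3.7, -37.8, -4], "yaw": 0, "gripper": 20}]'

```text
t: 16.9
eef_pos: [0.5008, -0.1564, 0.1766]
orientation: [-0.374, -3.105, -0.01]
wrist_force: [-0.3, 0.4, -1.8]
finger_gap: 0.467
```

```bash
sed -i 's/\[.5714,-.1705\]/[.573,-.1717]/;s/\[.6062,-.0245\]/[.608,-.0258]/' h.py; python3 -c "
from h import *
rel('yellow')"
```

```text
t 16.9 tcp [ 0.5008 -0.1564  0.1766] toolx ang 2.902 tilt [-0.014  0.008 -1.   ] F [-0.3  0.4 -1.8] gap 0.467 q [ 0.06  0.16 -0.37 -0.01 -1.05 -0.3 ]
rel x,y -0.0738 -0.0019 Fx,Fy -0.4 0.3 M [ 0.07 -0.12 -0.  ]
```

Emit:
servo_tool --series '[{"slide": [0.05, 0.15, -2], "yaw": 0, "gripper": 20}, {"slide": [0.05, 0.15, -4], "yaw": 0, "gripper": 20}, {"slide": [0.05, 0.15, -6], "yaw": 0, "gripper": 20}, {"slide": [0.05, 0.15, -7.6], "yaw": 0, "gripper": 20}, {"slide": [0.05, 0.15, -8.1], "yaw": 0, "gripper": 20}, {"slide": [0.05, 0.15, -8.1], "yaw": 0, "gripper": 20}, {"slide": [1, -0.07, -8.1], "yaw": 0, "gripper": 20}, {"slide": [2, -0.3, -8.1], "yaw": 0, "gripper": 20}, {"slide": [3, -0.55, -8.1], "yaw": 0, "gripper": 20}, {"slide": [3, -0.55, -8.1], "yaw": 0, "gripper": 20}]'

```text
t: 18.15
eef_pos: [0.5318, -0.1621, 0.0956]
orientation: [-0.374, -3.105, -0.01]
wrist_force: [0.2, 0.4, -1.5]
finger_gap: 0.473
```

```bash
python3 -c "
from h import *
rel('yellow')"
```

```text
t 18.15 tcp [ 0.5318 -0.1621  0.0956] toolx ang 2.902 tilt [-0.013  0.008 -1.   ] F [ 0.2  0.4 -1.5] gap 0.473 q [ 0.05  0.3  -0.41 -0.01 -0.88 -0.28]
rel x,y -0.0423 -0.0002 Fx,Fy 0.1 0.5 M [ 0.08 -0.07 -0.06]
```

Same push as for red: 42 mm plus 4 mm of preload in one call.

Emit:
servo_tool --series '[{"slide": [0.7, -0.17, 0], "yaw": 0, "gripper": 20}, {"slide": [1.4, -0.33, 0], "yaw": 0, "gripper": 20}, {"slide": [2, -0.48, 0], "yaw": 0, "gripper": 20}, {"slide": [2.5, -0.6, 0], "yaw": 0, "gripper": 20}, {"slide": [3, -0.72, 0], "yaw": 0, "gripper": 20}, {"slide": [3.5, -0.83, 0], "yaw": 0, "gripper": 20}, {"slide": [3.9, -0.93, 0], "yaw": 0, "gripper": 20}, {"slide": [4.2, -1, 0], "yaw": 0, "gripper": 20}, {"slide": [4.4, -1.05, 0], "yaw": 0, "gripper": 20}, {"slide": [4.5, -1.07, 0], "yaw": 0, "gripper": 20}]'

```text
t: 19.4
eef_pos: [0.5725, -0.1722, 0.0954]
orientation: [-0.374, -3.097, -0.01]
wrist_force: [-16.6, 6.9, 11.4]
finger_gap: 0.471
```

```bash
python3 -c "
from h import *
rel('yellow')"
```

```text
t 19.4 tcp [ 0.5725 -0.1722  0.0954] toolx ang 2.901 tilt [-0.021  0.009 -1.   ] F [-16.6   6.9  11.4] gap 0.471 q [ 0.03  0.36 -0.31 -0.01 -0.93 -0.26]
rel x,y -0.0004 -0.0006 Fx,Fy -17.8 2.8 M [ 2.76  6.23 -0.  ]
```

Emit:
servo_tool --series '[{"slide": [0, 0, 0], "yaw": 0, "gripper": 75}, {"slide": [0, 0, 0], "yaw": 0, "gripper": 75}, {"slide": [0, 0, 0], "yaw": 0, "gripper": 75}, {"slide": [0, 0, 0], "yaw": 0, "gripper": 75}, {"slide": [0, 0, 2], "yaw": 0, "gripper": 75}, {"slide": [0, 0, 5], "yaw": 0, "gripper": 75}, {"slide": [0, 0, 9], "yaw": 0, "gripper": 75}, {"slide": [0, 0, 13], "yaw": 0, "gripper": 75}, {"slide": [0, 0, 15], "yaw": 0, "gripper": 75}, {"slide": [0, 0, 15], "yaw": 0, "gripper": 75}]'

```text
t: 20.65
eef_pos: [0.5735, -0.1723, 0.2473]
orientation: [-0.374, -3.101, -0.01]
wrist_force: [0.1, -0.7, -0.7]
finger_gap: 0.752
```

```bash
python3 - <<'E'
from h import *
rel("yellow");m=camera_model("wrist");im=grab_frame("wrist");cv2.imwrite("pics/w8.png",im[:,:,::-1])
S=camera_model("scene");s=grab_frame("scene");cv2.imwrite("pics/s8.png",s[:,:,::-1])
for b in blobs(im,"yellow",200): print(b,onz(m,*b[2],.119).round(4))
print("expected cap ctr",proj(m,(.573,-.1717,.123)))
D=camera_model("side");d=grab_frame("side")
for n,f in(("sc",s),("si",d)):
    for c in("green","blue","yellow"): print(n,c,blobs(f,c))
E
```

```text
t 20.65 tcp [ 0.5735 -0.1723  0.2473] toolx ang 2.901 tilt [-0.018  0.009 -1.   ] F [ 0.1 -0.7 -0.7] gap 0.752 q [ 0.03  0.23 -0.11 -0.01 -1.24 -0.26]
rel x,y 0.0007 -0.0005 Fx,Fy 0.2 -0.7 M [ 0.12 -0.12  0.01]
(np.int32(3184), [233, 150, 73, 76], [268.7, 194.2]) [ 0.5785 -0.1775  0.119 ]
expected cap ctr (np.float64(277.26344464396715), np.float64(200.77460064287737))
sc green [(np.int32(288), [419, 187, 21, 21], [429.8, 195.5]), (np.int32(399), [219, 209, 40, 31], [237.0, 227.0])]
sc blue [(np.int32(372), [444, 220, 23, 24], [455.6, 230.8])]
sc yellow [(np.int32(574), [169, 173, 32, 40], [183.9, 189.7])]
si green [(np.int32(107), [412, 0, 26, 32], [423.1, 16.0]), (np.int32(359), [254, 169, 32, 29], [266.8, 180.1]), (np.int32(468), [257, 312, 23, 26], [267.9, 324.0])]
si blue [(np.int32(492), [201, 321, 24, 26], [212.3, 333.3])]
si yellow [(np.int32(309), [294, 138, 30, 20], [309.0, 146.9])]
```

View pics/w8.png

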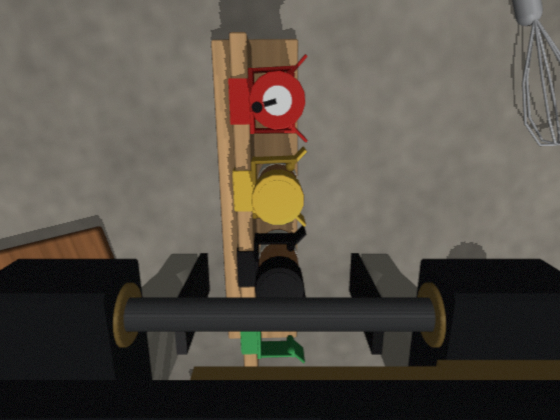

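Red and yellow are seated, with their caps centred between the jaws at (277,100) and (277,197). Green is next.

Emit:
servo_tool --series '[{"slide": [-1.2, 3, 0], "yaw": 0, "gripper": 75}, {"slide": [-3, 8, 0], "yaw": 0, "gripper": 75}, {"slide": [-5, 13.5, 0], "yaw": 0, "gripper": 75}, {"slide": [-7, 19, 0], "yaw": 0, "gripper": 75}, {"slide": [-9, 24.5, 0], "yaw": 0, "gripper": 75}, {"slide": [-11, 30, 0], "yaw": 0, "gripper": 75}, {"slide": [-13, 35.5, 0], "yaw": 0, "gripper": 75}, {"slide": [-15, 41, 0], "yaw": 0, "gripper": 75}, {"slide": [-16.7, 45.5, 0], "yaw": 0, "gripper": 75}, {"slide": [-17.6, 47.6, 0], "yaw": 0, "gripper": 75}]'

```text
t: 22.05
eef_pos: [0.3946, 0.3057, 0.243]
orientation: [-0.371, -3.095, -0.008]
wrist_force: [0.1, -0.2, -0.7]
finger_gap: 0.747
```

```bash
python3 - <<'E'
from h import *
pose();m=camera_model("wrist");im=grab_frame("wrist");cv2.imwrite("pics/w9.png",im[:,:,::-1])
for c in("green","blue"):
    for b in blobs(im,c,200): print(c,b,onz(m,*b[2],.12).round(4))
print(proj(m,(.397,.304,.124)))
E
```

```text
t 22.05 tcp [0.3946 0.3057 0.243 ] toolx ang 2.903 tilt [-0.024  0.008 -1.   ] F [ 0.1 -0.2 -0.7] gap 0.747 q [ 1.03  0.06 -0.32 -0.03 -1.19 -1.26]
green (np.int32(2282), [247, 169, 53, 57], [273.2, 197.3]) [0.3957 0.3023 0.12  ]
blue (np.int32(668), [207, 264, 25, 34], [218.6, 282.3]) [0.4579 0.3629 0.12  ]
(np.float64(272.13258626327297), np.float64(201.02626920205955))
```

Emit:
servo_tool --series '[{"slide": [0.15, -0.2, -2], "yaw": 0, "gripper": 75}, {"slide": [0.15, -0.2, -5], "yaw": 0, "gripper": 75}, {"slide": [0.15, -0.2, -8], "yaw": 0, "gripper": 75}, {"slide": [0.15, -0.2, -11], "yaw": 0, "gripper": 75}, {"slide": [0.15, -0.2, -13], "yaw": 0, "gripper": 75}, {"slide": [0.15, -0.2, -14.3], "yaw": 0, "gripper": 75}, {"slide": [0.15, -0.2, -14.8], "yaw": 0, "gripper": 75}, {"slide": [0.15, -0.2, -14.8], "yaw": 0, "gripper": 75}, {"slide": [0.15, -0.2, -14.8], "yaw": 0, "gripper": 20}, {"slide": [0.15, -0.2, -14.8], "yaw": 0, "gripper": 20}]'

```text
t: 23.35
eef_pos: [0.3962, 0.3053, 0.0956]
orientation: [-0.371, -3.095, -0.01]
wrist_force: [-0.2, -0.9, -0.4]
finger_gap: 0.585
```

Emit:
servo_tool --series '[{"slide": [0, 0, 0], "yaw": 0, "gripper": 20}, {"slide": [0, 0, 0], "yaw": 0, "gripper": 20}, {"slide": [0, 0, 0], "yaw": 0, "gripper": 20}, {"slide": [0, 0, 0], "yaw": 0, "gripper": 20}, {"slide": [0, 0, 1], "yaw": 0, "gripper": 20}, {"slide": [0, 0, 3], "yaw": 0, "gripper": 20}, {"slide": [0, 0, 6], "yaw": 0, "gripper": 20}, {"slide": [0, 0, 9], "yaw": 0, "gripper": 20}, {"slide": [0, 0, 12], "yaw": 0, "gripper": 20}, {"slide": [0, 0, 12], "yaw": 0, "gripper": 20}]'

```text
t: 24.6
eef_pos: [0.397, 0.3061, 0.2183]
orientation: [-0.371, -3.098, -0.016]
wrist_force: [0.0, -0.0, -1.3]
finger_gap: 0.472
```

```bash
python3 -c "
from h import *
rel('green')"
```

```text
t 24.6 tcp [0.397  0.3061 0.2183] toolx ang 2.904 tilt [-0.021  0.013 -1.   ] F [ 0.  -0.  -1.3] gap 0.472 q [ 1.03  0.08 -0.36 -0.03 -1.13 -1.26]
rel x,y -0.2823 0.274 Fx,Fy 0.0 -0.0 M [ 0.03 -0.13  0.01]
```

Emit:
servo_tool --series '[{"slide": [1.2, -2.7, 0], "yaw": 0, "gripper": 20}, {"slide": [3.2, -7.2, 0], "yaw": 0, "gripper": 20}, {"slide": [5.4, -12.2, 0], "yaw": 0, "gripper": 20}, {"slide": [7.6, -17.2, 0], "yaw": 0, "gripper": 20}, {"slide": [9.8, -22.2, 0], "yaw": 0, "gripper": 20}, {"slide": [12, -27.2, 0], "yaw": 0, "gripper": 20}, {"slide": [13.9, -31.5, 0], "yaw": 0, "gripper": 20}, {"slide": [13.9, -31.5, 0], "yaw": 0, "gripper": 20}, {"slide": [13.9, -31.5, -2], "yaw": 0, "gripper": 20}, {"slide": [13.9, -31.5, -4], "yaw": 0, "gripper": 20}]'

```text
t: 25.85
eef_pos: [0.5354, -0.0085, 0.1774]
orientation: [-0.371, -3.097, -0.017]
wrist_force: [0.7, -0.5, -1.5]
finger_gap: 0.475
```

```bash
python3 -c "
from h import *
rel('green')"
```

```text
t 25.85 tcp [ 0.5354 -0.0085  0.1774] toolx ang 2.903 tilt [-0.021  0.013 -1.   ] F [ 0.7 -0.5 -1.5] gap 0.475 q [ 0.34  0.18 -0.34 -0.02 -1.06 -0.56]
rel x,y -0.0747 -0.0 Fx,Fy 0.8 -0.3 M [ 0.02 -0.14 -0.02]
```

Emit:
servo_tool --series '[{"slide": [0, 0, -2], "yaw": 0, "gripper": 20}, {"slide": [0, 0, -4], "yaw": 0, "gripper": 20}, {"slide": [0, 0, -6], "yaw": 0, "gripper": 20}, {"slide": [0, 0, -7.7], "yaw": 0, "gripper": 20}, {"slide": [0, 0, -8.2], "yaw": 0, "gripper": 20}, {"slide": [0, 0, -8.2], "yaw": 0, "gripper": 20}, {"slide": [1, -0.24, -8.2], "yaw": 0, "gripper": 20}, {"slide": [2, -0.48, -8.2], "yaw": 0, "gripper": 20}, {"slide": [3, -0.72, -8.2], "yaw": 0, "gripper": 20}, {"slide": [3.1, -0.74, -8.2], "yaw": 0, "gripper": 20}]'

```text
t: 27.1
eef_pos: [0.5673, -0.0162, 0.0952]
orientation: [-0.372, -3.097, -0.016]
wrist_force: [-0.3, -0.8, -0.3]
finger_gap: 0.472
```

```bash
python3 -c "
from h import *
rel('green')"
```

```text
t 27.1 tcp [ 0.5673 -0.0162  0.0952] toolx ang 2.903 tilt [-0.021  0.013 -1.   ] F [-0.3 -0.8 -0.3] gap 0.472 q [ 0.3   0.32 -0.37 -0.02 -0.9  -0.53]
rel x,y -0.0419 -0.0001 Fx,Fy -0.1 -0.9 M [ 0.02 -0.08  0.  ]
```

Emit:
servo_tool --series '[{"slide": [0.7, -0.17, 0], "yaw": 0, "gripper": 20}, {"slide": [1.4, -0.33, 0], "yaw": 0, "gripper": 20}, {"slide": [2, -0.48, 0], "yaw": 0, "gripper": 20}, {"slide": [2.5, -0.6, 0], "yaw": 0, "gripper": 20}, {"slide": [3, -0.72, 0], "yaw": 0, "gripper": 20}, {"slide": [3.5, -0.83, 0], "yaw": 0, "gripper": 20}, {"slide": [3.9, -0.93, 0], "yaw": 0, "gripper": 20}, {"slide": [4.2, -1, 0], "yaw": 0, "gripper": 20}, {"slide": [4.4, -1.05, 0], "yaw": 0, "gripper": 20}, {"slide": [4.5, -1.07, 0], "yaw": 0, "gripper": 20}]'

```text
t: 28.35
eef_pos: [0.6066, -0.0261, 0.0947]
orientation: [-0.372, -3.086, -0.016]
wrist_force: [-22.2, 11.8, 16.0]
finger_gap: 0.473
```

```bash
python3 -c "
from h import *
rel('green')"
```

```text
t 28.35 tcp [ 0.6066 -0.0261  0.0947] toolx ang 2.902 tilt [-0.031  0.014 -0.999] F [-22.2  11.8  16. ] gap 0.473 q [ 0.26  0.38 -0.27 -0.03 -0.95 -0.49]
rel x,y -0.0013 -0.0006 Fx,Fy -24.4 6.4 M [4.57 8.65 0.01]
```

Emit:
servo_tool --series '[{"slide": [0, 0, 0], "yaw": 0, "gripper": 75}, {"slide": [0, 0, 0], "yaw": 0, "gripper": 75}, {"slide": [0, 0, 0], "yaw": 0, "gripper": 75}, {"slide": [0, 0, 0], "yaw": 0, "gripper": 75}, {"slide": [0, 0, 2], "yaw": 0, "gripper": 75}, {"slide": [0, 0, 5], "yaw": 0, "gripper": 75}, {"slide": [0, 0, 9], "yaw": 0, "gripper": 75}, {"slide": [0, 0, 13], "yaw": 0, "gripper": 75}, {"slide": [0, 0, 17], "yaw": 0, "gripper": 75}, {"slide": [0, 0, 18], "yaw": 0, "gripper": 75}]'

```text
t: 29.6
eef_pos: [0.6079, -0.0262, 0.278]
orientation: [-0.372, -3.091, -0.018]
wrist_force: [0.1, 0.4, -0.6]
finger_gap: 0.749
```

```bash
python3 - <<'E'
from h import *
rel("green");m=camera_model("wrist");im=grab_frame("wrist");S,D=camera_model("scene"),camera_model("side")
s=grab_frame("scene");d=grab_frame("side")
for k,p in SEAT.items(): print(k,"cap top expected wrist",np.round(proj(m,(*p,.123))))
w=im[60:300,140:420];a=cv2.resize(s[130:290,100:300],(400,320));b=cv2.resize(d[110:230,220:370],(400,320))
o=np.zeros((600,800,3),np.uint8);o[:320]=np.hstack([a,b]);o[320:560,:280]=w;o[320:600,300:673]=cv2.resize(s[150:430-10,280:560],(373,280))[:, :]
cv2.imwrite("pics/f.png",o[:,:,::-1])
E
```

```text
t 29.6 tcp [ 0.6079 -0.0262  0.278 ] toolx ang 2.902 tilt [-0.026  0.015 -1.   ] F [ 0.1  0.4 -0.6] gap 0.749 q [ 0.26  0.24 -0.03 -0.02 -1.32 -0.5 ]
rel x,y 0.0 -0.0004 Fx,Fy -0.0 0.4 M [ 0.09 -0.19  0.01]
red cap top expected wrist [ 271. -126.]
yellow cap top expected wrist [273.  -3.]
green cap top expected wrist [274. 191.]
```

View pics/f.png

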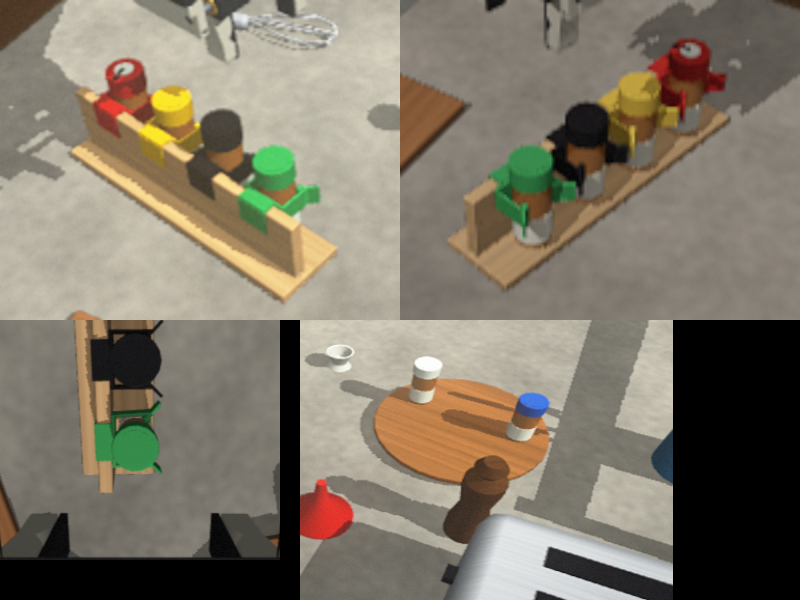

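```bash
python3 -c "
from rig import *
print(finish_job(),state()['t'])"
```

```text
the job is handed in; nothing more can be done
the job is handed in; nothing more can be done
```

The red, yellow and green jars are upright in the clips of their own colours, and the job was handed in at about 30 s of the 72 s allowed. The hand-in reports no verdict.

- **Seating:** each push ended against a hard stop at 15–24 N, above the 5–12 N snap force. The tool was within about 1.5 mm of the estimated seat points.
- **Red cap:** I measured it about 0.8 rad open and turned it by -0.83 rad. The close-up afterwards showed the arrow in line with the dot.
- **Other things:** the final pictures show the blue and white jars standing on the turntable. The funnel, mill, egg holder and whisk look undisturbed, though I did not re-measure them. The gripper is open and clear above the rack.
- **Small disagreements:**
  - By eye, the green and yellow caps sat 4–5 pixels (about 4 mm) from where the wrist camera model put them, while red agreed within 1 pixel. I did not follow this up, and a true offset of that size would be close to the 5 mm limit.
  - The tool had drifted to a tilt of about 0.03 rad by the end, which is well under the 0.15 rad lean limit.

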